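# Flag the tired vibration mount

## Task

Three spring mounts of the particle sizer stand in the inspection tray. Going from left to right, press each pad gently straight down a few millimetres with the fingertips and let it spring back, to feel which spring is the softest; then push the tag in front of that mount down flat to mark it for replacement. Leave the other two tags up and the mounts in their seats, lift nothing, and do not disturb the things around.

Things in the scene. Friction and masses are not known exactly. Their poses are not given: they have to be found in the camera images.
- tray: Flat grey plastic tray, fixed to the bench: 164 mm (its x) by 300 mm (its y), on rubber feet, top 23 mm above the bench. Origin: centre of its underside, at bench height; +y runs along the row to the robot's left, +x away from the robot. The three seats are 36 mm behind its centre (+x), at y = +92, 0 and -92 mm (left, middle, right); each has a tag in front of it at the same y.
- mount_a: One of three spring mounts that look alike and stand loose in the tray's three seats; which stands in which seat varies. Steel foot disc 54 mm across and 6 mm thick, cup, bare coil spring, and on top a round pad (steel cap with black rubber, 39 mm across); 48 mm tall, 0.3 kg. Origin: centre of its underside, z up; the underside is 17 mm above the bench.
- mount_b: One of three spring mounts that look alike and stand loose in the tray's three seats; which stands in which seat varies. Steel foot disc 54 mm across and 6 mm thick, cup, bare coil spring, and on top a round pad (steel cap with black rubber, 39 mm across); 48 mm tall, 0.3 kg. Origin: centre of its underside, z up; the underside is 17 mm above the bench.
- mount_c: One of three spring mounts that look alike and stand loose in the tray's three seats; which stands in which seat varies. Steel foot disc 54 mm across and 6 mm thick, cup, bare coil spring, and on top a round pad (steel cap with black rubber, 39 mm across); 48 mm tall, 0.3 kg. Origin: centre of its underside, z up; the underside is 17 mm above the bench.
- pad_a_top (a point): Centre of the top of the pad of mount_a; moves with the pad. Unpressed it is 65 mm above the bench. Press here straight down. It is 92 mm from the next pad along the row.
- pad_b_top (a point): Centre of the top of the pad of mount_b; moves with the pad. Unpressed it is 65 mm above the bench. Press here straight down. It is 92 mm from the next pad along the row.
- pad_c_top (a point): Centre of the top of the pad of mount_c; moves with the pad. Unpressed it is 65 mm above the bench. Press here straight down. It is 92 mm from the next pad along the row.
- pad_a (a joint): How far the pad of mount_a is pressed down, in m: 0 to 0.0003 unpressed, 0.010 at its stop; it springs back when let go. The force grows in proportion to the depth: the softest of the three takes about 2 N at 3 mm, the two others about 5 to 6 N.
- pad_b (a joint): How far the pad of mount_b is pressed down, in m: 0 to 0.0003 unpressed, 0.010 at its stop; it springs back when let go. The force grows in proportion to the depth: the softest of the three takes about 2 N at 3 mm, the two others about 5 to 6 N.
- pad_c (a joint): How far the pad of mount_c is pressed down, in m: 0 to 0.0003 unpressed, 0.010 at its stop; it springs back when let go. The force grows in proportion to the depth: the softest of the three takes about 2 N at 3 mm, the two others about 5 to 6 N.
- tag_left_edge (a point): Middle of the free edge of the left tag, a steel plate 38 mm wide, 44 mm long, hinged on the edge nearest the robot. Hinge line: 66 mm in front (-x) of the tray's centre, 30.5 mm above the bench. Raised, the edge is 54 mm up and 38 mm beyond the hinge line; flat, the tag's top is 33 mm up. Pressing straight down 26 to 36 mm beyond the hinge line lays it flat.
- tag_mid_edge (a point): Middle of the free edge of the middle tag, a steel plate 38 mm wide, 44 mm long, hinged on the edge nearest the robot. Hinge line: 66 mm in front (-x) of the tray's centre, 30.5 mm above the bench. Raised, the edge is 54 mm up and 38 mm beyond the hinge line; flat, the tag's top is 33 mm up. Pressing straight down 26 to 36 mm beyond the hinge line lays it flat.
- tag_right_edge (a point): Middle of the free edge of the right tag, a steel plate 38 mm wide, 44 mm long, hinged on the edge nearest the robot. Hinge line: 66 mm in front (-x) of the tray's centre, 30.5 mm above the bench. Raised, the edge is 54 mm up and 38 mm beyond the hinge line; flat, the tag's top is 33 mm up. Pressing straight down 26 to 36 mm beyond the hinge line lays it flat.
- tag_left (a joint): Angle of the steel tag in front of the left seat, in rad: 0 is fully raised (32 degrees above level, leaning away from the robot), 0.55 is flat. It starts within 0.12 of raised. Its hinge has friction (under 1 N at the free edge) and it stays where it is left.
- tag_mid (a joint): Angle of the steel tag in front of the middle seat, in rad: 0 is fully raised (32 degrees above level, leaning away from the robot), 0.55 is flat. It starts within 0.12 of raised. Its hinge has friction (under 1 N at the free edge) and it stays where it is left.
- tag_right (a joint): Angle of the steel tag in front of the right seat, in rad: 0 is fully raised (32 degrees above level, leaning away from the robot), 0.55 is flat. It starts within 0.12 of raised. Its hinge has friction (under 1 N at the free edge) and it stays where it is left.
- notebook: Black lab notebook 210x153x16 mm lying left of the tray, a silver pen on it; a bystander. Origin: centre of its underside.
- screwdriver: Screwdriver with red handle, 190 mm long, 27 mm high, lying behind the tray; a bystander. Origin: centre of its underside.
- jar: Small sample jar with black screw cap, 52 mm across, 65 mm tall, behind the tray; a bystander. Origin: centre of its underside.
Mind the look-alikes: they are no part of the job. Leave any yellow look-alike of the mount_b alone. Leave any yellow look-alike of the mount_c alone.

How it is judged:
By the outcome, as a careful person would: the job done as asked, in the order asked, and still so for the second after the job is handed in, with the robot touching nothing.
It also fails if it takes over 45 s, if anything falls off the work surface, if the arm or the gripper's body presses on something with over 40 N, if the wrist force passes 120 N, or if a joint passes its speed limit or range.

## Robot

A 7-joint arm with a two-finger parallel gripper is mounted at the origin on a cart in front of the work surface, level with it; the furniture and walls round the work are solid. World frame = base frame: x ahead of the robot, y to its left, z up, the work surface at z = 0. Lengths are in mm, angles in rad, forces in N, time in s.
With the tool pointing down it reaches from about 400 to 875 mm from the base axis. Payload 4.4 kg.
Tool frame: the origin (TCP) lies midway between the tips of the shut fingers; the grasp point (between the pads) lies 19 mm behind it (bot.grasp_offset is the distance from the TCP to the grasp point, in mm); z points along the fingers, y is the line along which they close (so a half turn about z gives the same grasp; the last joint's range is limited). The gripper opens to 85 mm and grips with 20 to 120 N. Pads are 22 mm wide; open, the fingers measure 114 mm over their backs; the gripper's body (76 mm by 85 mm) begins 54 mm behind the grasp point. The pads swing forward as they close: fully open they stand 13 mm farther back than shut.
Start: joints at [1.247, 0.628, 0.038, 1.517, -0.027, 0.996, -0.02], TCP at [165.747, -628.527, 231.313] pointing down, gripper open.
Joint ranges: [-3.06, 3.06], [-0.37, 2.12], [-1.25, 1.32], [0.18, 2.47], [-1.1, 4.24], [0.23, 1.98], [-2.94, 2.94]. Speed limits (rad/s): [2.57, 2.57, 3.14, 3.14, 3.14, 3.14, 3.14].

## Interface

Orientations are given as a unit quaternion [w, x, y, z].
In Python, from plant import monitor, eyes, job, bot gives the robot as it stands.
- The arm moves only by the tool carry_out, never from a script. Its argument "moves" is a list that holds one entry, the list of rows, each a list of 4 numbers: the shift along the tool's x, y, z in m, then the turn about the tool's z in rad. A call has 1 to 20 rows; each row shifts and turns the commanded pose from where the row before left it, along the tool's axes as they then stand; what a row does not reach is not made up. A row lasts 1/10 s, in which the tool goes at most 50 mm and 8.59 degrees, less where a joint would pass 70% of its speed; a pose out of reach is approached as far as the arm can. A call is refused whole if a number of a shift passes 0.05 or a number of a turn 0.15, either way. A call with a gripper value outside its range is refused whole. "grip" is the opening in per cent of the stroke, from 0 (shut) to 100 (fully open), set as the call begins (left out, the last holds). The fingers move at their own pace and stop on an object; "newtons" is the grip in N (left out, the last holds). Time passes only in rows, so rows that do not move let the fingers close. It gives the time, the measured TCP pose, the force, the opening and the grip force at its end, in the units of the state.
- monitor.observe(): the state, without advancing time (a new reading comes with each control period).
- eyes.snapshot(name): name is "scene" or "top" or "wrist"; returns the picture (420x560x3 uint8, red, green, blue); there is no depth.
- eyes.camera_params(name): a dict with "fx", "fy", "cx", "cy" (pixels), "eye" and "rotation" of the camera in the world; the wrist camera has in their place "hand_eye" (4x4, takes a point from camera to tool coordinates, whose origin is the TCP and whose axes are the flange's). Camera axes: x right, y down, z forward; pixel columns grow to the right and rows downward; lengths in mm; the calibration is good to about 2 mm. A picture is of the moment at which its call begins: read the wrist's pose just before it. camera_params takes no time and is no camera call.
- job.job_done(): hands the job in; it is judged then, once.
The state is a dict: "clock": time; "joint_pos": joint angles; "joint_velocities": joint speeds; "joint_efforts": joint torques, N m; "eef_pos": TCP position; "tool_rot": TCP orientation; "force": force on the tool from outside, world axes, zero at the start; "ft_torque": the same for the moment, N m; "width": finger opening in mm; "grip_force": force on a finger pad.
Only numpy, scipy, OpenCV 4.12 (cv2) and the standard library are available. Lean on these libraries where they do the work, as an engineer would, in place of code of your own. Each camera call takes 0.05 s, during which the arm holds its last target. There are 200 camera calls.

## Working session

There is one attempt and no reset: what is moved stays moved. The work goes in short steps, Python scripts to look and compute and a tool call to move; the robot and the scene stay as the last step left them, time stands still between calls to the robot, and variables do not carry over. Pictures are saved under pics/ and viewed, at most 10 in all, crops included, and the job is handed in when it is done.

Besides the shell and the picture viewer there is one more tool, called after "Emit:" as a command line: name --argument value ..., lists and objects as JSON in quotes. carry_out: Moves the arm, as the interface text tells. Its arguments: {"type":"object","properties":{"moves":{"type":"array","items":{"type":"array","items":{"type":"array","items":{"type":"number"}}}},"grip":{"type":"number"},"newtons":{"type":"number"}},"required":["moves"]}

```bash
mkdir -p pics; python3 - <<'E'
from plant import monitor, eyes, job, bot
import cv2
s=monitor.observe()
print({k:s[k] for k in('clock','eef_pos','tool_rot','force','width')})
for n in('scene','top'):
    cv2.imwrite(f'pics/{n}0.png',eyes.snapshot(n)[:,:,::-1]); print(n,eyes.camera_params(n))
E
```

```text
{'clock': 0.0, 'eef_pos': array([ 165.59347238, -627.88170364,  230.3879227 ]), 'tool_rot': array([-9.58566378e-04,  9.91705357e-01,  1.28528394e-01, -1.31907173e-04]), 'force': array([-0.94438448, -0.56103598, -0.45577971]), 'width': 85.21878815019899}
scene {'fx': 531.4444841588544, 'fy': 531.4444841588544, 'cx': 281.31072696226096, 'cy': 206.46803615566594, 'eye': array([193.99562938, 974.55803744, 767.19478862]), 'rotation': array([ 0.10116404, -0.22024817,  0.86635241, -0.43668075])}
top {'fx': 443.0185659166004, 'fy': 443.0185659166004, 'cx': 274.32704453596915, 'cy': 207.95337100054618, 'eye': array([ 496.58913696,  124.5507461 , 1182.87824759]), 'rotation': array([-0.03565674,  0.70644088, -0.7062657 ,  0.02930257])}
```

View pics/scene0.png

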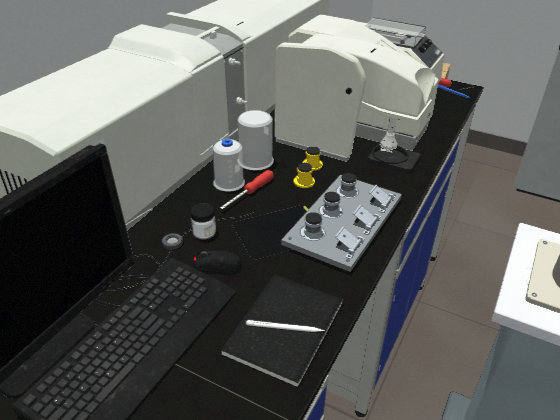

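View pics/top0.png

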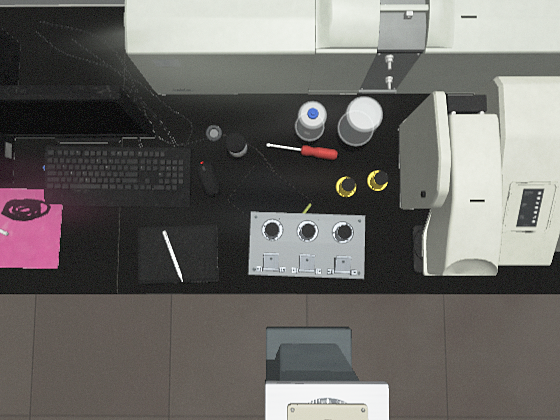

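The top view shows the tray at (250–365, 211–278). The black pads are at about (272,229), (307,231) and (342,232), with their tags below at (271,262), (306,263) and (343,264). The things that could be mistaken for mounts are the two yellow look-alikes at (346,186) and (377,180), behind the tray, so I choose the three in the tray. Next I measure them.

```bash
cat > h.py <<'E'
from plant import monitor, eyes, job, bot
import cv2, numpy as np
from scipy.spatial.transform import Rotation as R
q=lambda w:R.from_quat(np.r_[w[1:],w[0]])
def cast(p,uv,z):
    d=q(p['rotation']).apply([(uv[0]-p['cx'])/p['fx'],(uv[1]-p['cy'])/p['fy'],1.])
    e=np.array(p['eye']); return e+d*(z-e[2])/d[2]
E
python3 - <<'E'
from h import *
p=eyes.camera_params('top'); im=cv2.imread('pics/top0.png')
sub=np.zeros(im.shape[:2],np.uint8); sub[200:290,235:380]=1
g=cv2.cvtColor(im,cv2.COLOR_BGR2GRAY)
m=((g>90)*sub).astype(np.uint8)
m=cv2.morphologyEx(m,cv2.MORPH_OPEN,np.ones((5,5)))
c=max(cv2.findContours(m,cv2.RETR_EXTERNAL,2)[0],key=cv2.contourArea)
r=cv2.minAreaRect(c); b=cv2.boxPoints(r); print('rect',r)
W=np.array([cast(p,x,23) for x in b]); print(W.round(1),'centre',W.mean(0).round(1),'sides',[np.linalg.norm(W[i]-W[i-1]).round(1) for i in(1,2)])
d=((g<60)*sub).astype(np.uint8); d[:216]=0; d[245:]=0; d[:,:256]=0; d[:,358:]=0
for k in cv2.findContours(d,cv2.RETR_EXTERNAL,2)[0]:
    if cv2.contourArea(k)>60:
        (u,v),rr=cv2.minEnclosingCircle(k); M=cv2.moments(k); uv=(M['m10']/M['m00'],M['m01']/M['m00'])
        print('pad',np.round(uv,1),rr,cast(p,uv,65).round(1))
cv2.imwrite('pics/crop.png',cv2.resize(im[200:290,240:375],None,fx=5,fy=5,interpolation=2))
print(q(monitor.observe()['tool_rot']).as_matrix().round(3), bot.grasp_offset, eyes.camera_params('wrist'))
E
```

```text
rect ((306.9171142578125, 244.7376708984375), (116.17959594726562, 63.882118225097656), 2.12109637260437)
[[ 430.1  204.    23. ]
 [ 596.3  198.8   23. ]
 [ 585.  -105.6   23. ]
 [ 419.4  -96.5   23. ]] centre [507.7  50.2  23. ] sides [np.float64(166.3), np.float64(304.7)]
pad [344.1 231.5] 6.688817977905273 [540.1 -41.1  65. ]
pad [307.8 230.2] 6.4473347663879395 [543.2  50.2  65. ]
pad [271.4 228.8] 6.5071330070495605 [546.8 142.1  65. ]
[[ 0.967  0.255 -0.   ]
 [ 0.255 -0.967  0.002]
 [ 0.    -0.002 -1.   ]] 18.700000000000003 {'fx': 366.02481226522144, 'fy': 366.02481226522144, 'cx': 279.6533314453001, 'cy': 205.55169692681682, 'hand_eye': array([[ 5.98215273e-05, -9.60830679e-01, -2.77136074e-01,
         7.21022970e+01],
       [ 9.99999754e-01,  2.51206613e-04, -6.55077146e-04,
        -4.64789561e-01],
       [ 6.99036633e-04, -2.77135966e-01,  9.60830457e-01,
        -1.41919560e+02],
       [ 0.00000000e+00,  0.00000000e+00,  0.00000000e+00,
         1.00000000e+00]])}
```

View pics/crop.png

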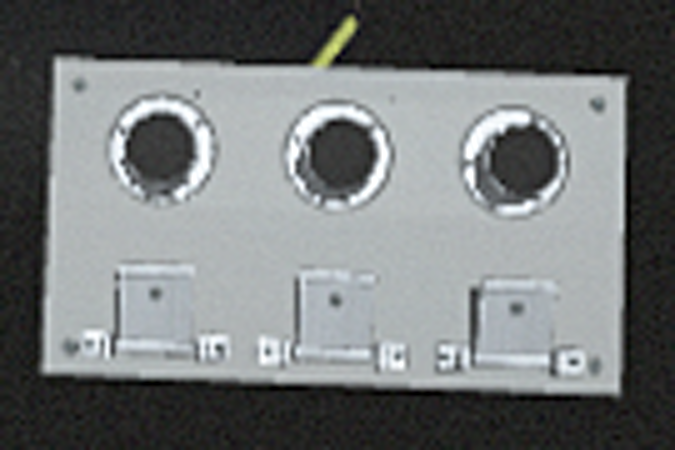

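The crop shows the three black pads in their seats and three raised tags. The measured centre and pad spacing (91.7 mm against 92) agree with the description. Now I check that the swing past the instrument on the right is clear.

```bash
python3 - <<'E'
from h import *
s=eyes.camera_params('scene');t=eyes.camera_params('top')
print('scene z0'); 
for uv in [(352,158),(370,157),(405,167),(420,150),(483,88),(357,90)]: print(uv,[cast(s,uv,z).round(0)[:2] for z in(0,150,300)])
print('top')
for uv in [(425,275),(497,275),(415,240),(400,195),(445,150),(415,270)]: print(uv,[cast(t,uv,z).round(0)[:2] for z in(0,150,300)])
E
python3 - <<'E'
import cv2
a=cv2.imread('pics/scene0.png')[10:180,260:500]; cv2.imwrite('pics/mach.png',cv2.resize(a,None,fx=3.3,fy=3.3))
E
```

```text
scene z0
(352, 158) [array([ 600., -232.]), array([521.,   4.]), array([442., 240.])]
(370, 157) [array([ 559., -262.]), array([488., -20.]), array([416., 222.])]
(405, 167) [array([ 458., -260.]), array([406., -18.]), array([355., 223.])]
(420, 150) [array([ 448., -368.]), array([ 398., -106.]), array([349., 157.])]
(483, 88) [array([ 376., -895.]), array([ 341., -530.]), array([ 305., -164.])]
(357, 90) [array([ 753., -657.]), array([ 644., -338.]), array([535., -19.])]
top
(425, 275) [array([ 428., -262.]), array([ 437., -213.]), array([ 445., -164.])]
(497, 275) [array([ 428., -451.]), array([ 437., -378.]), array([ 446., -305.])]
(415, 240) [array([ 520., -238.]), array([ 517., -192.]), array([ 514., -146.])]
(400, 195) [array([ 640., -202.]), array([ 622., -160.]), array([ 604., -119.])]
(445, 150) [array([ 763., -326.]), array([ 729., -269.]), array([ 695., -212.])]
(415, 270) [array([ 441., -236.]), array([ 448., -190.]), array([ 455., -145.])]
```

View pics/mach.png

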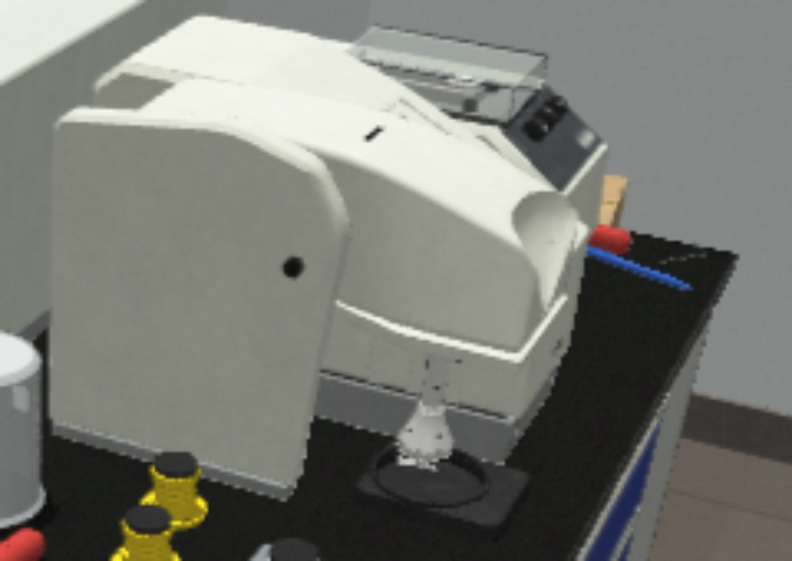

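The instrument's front face is at x of about 440, and it starts around y = -215. I'll swing inside it at a radius of about 420 mm, raised to z of about 300.

Emit:
carry_out --moves '[[[0,0,0,0.147],[0,0,0,0.147],[0.0028,-0.038,-0.012,0],[0.0028,-0.038,-0.012,0],[0.0028,-0.038,-0.012,0],[0.0028,-0.038,-0.012,0],[0.0028,-0.038,-0.012,0],[0.0028,-0.038,-0.012,0],[0.025,-0.026,0,0],[0.025,-0.026,0,0],[0.025,-0.026,0,0],[0.025,-0.026,0,0],[0.025,-0.026,0,0]]]' --grip 0 --newtons 20

```text
clock: 1.4
eef_pos: [321.1, -274.6, 303.3]
tool_rot: [-0.0, 1.0, -0.018, -0.0]
force: [0.3, 0.2, 0.0]
width: -0.2
grip_force: 0.0
```

Emit:
carry_out --moves '[[[0.015,-0.0316,0,0],[0.015,-0.0316,0,0],[0.015,-0.0316,0,0],[0.015,-0.0316,0,0],[0.015,-0.0316,0,0],[0.0125,-0.0365,0.014,0],[0.0125,-0.0365,0.014,0],[0.0125,-0.0365,0.014,0],[0.0125,-0.0365,0.014,0],[0.0125,-0.0365,0.014,0],[0,0,0,0]]]'

```text
clock: 2.5
eef_pos: [470.5, 65.2, 231.7]
tool_rot: [-0.002, 1.0, -0.014, -0.001]
force: [-0.7, 0.3, -0.7]
width: -0.0
grip_force: 0.0
```

```bash
python3 - <<'E'
from h import *
s=monitor.observe(); im=eyes.snapshot('wrist')[:,:,::-1].copy(); cv2.imwrite('pics/wrist1.png',im)
np.savez('w1.npz',p=s['eef_pos'],r=s['tool_rot']); print(s['eef_pos'],s['tool_rot'],s['force'])
E
```

```text
[470.48656782  65.22436741 231.68893928] [-1.56708280e-03  9.99900779e-01 -1.39750007e-02 -8.22359270e-04] [-0.70836061  0.32667459 -0.71775411]
```

View pics/wrist1.png

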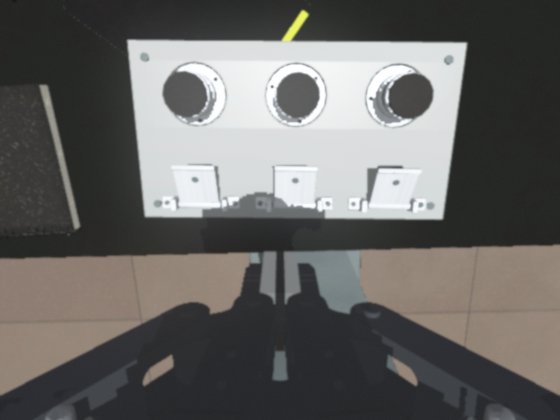

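The wrist view shows the three pads at (186,93), (297,94) and (407,96), with their tags at (195,186), (295,187) and (395,188). The shut fingertips are below, at about (280,260).

```bash
python3 - <<'E'
from h import *
w=np.load('w1.npz'); p=eyes.camera_params('wrist'); H=np.array(p['hand_eye']); Rt=q(w['r'])
eye=Rt.apply(H[:3,3])+w['p']; Rc=Rt.as_matrix()@H[:3,:3]
def c(uv,z):
    d=Rc@np.array([(uv[0]-p['cx'])/p['fx'],(uv[1]-p['cy'])/p['fy'],1.]); return (eye+d*(z-eye[2])/d[2]).round(1)
im=cv2.imread('pics/wrist1.png'); g=cv2.cvtColor(im,6)
m=np.zeros_like(g); m[65:128,150:445]=(g[65:128,150:445]<75)
m=cv2.morphologyEx(m,cv2.MORPH_OPEN,np.ones((9,9)))
for k in cv2.findContours(m,cv2.RETR_EXTERNAL,2)[0]:
    (u,v),r=cv2.minEnclosingCircle(k); print('pad',u,v,r,c((u,v),65))
C=[(128,41),(466,43),(443,219),(145,217)]; W=np.array([c(x,23) for x in C]); print(W.tolist(),W.mean(0))
for e in [(194,166.5),(295,167.5),(397.5,170)]: print('tag edge',c(e,54))
for e in [(198,207),(295,208),(393,209)]: print('hinge',c(e,31))
print(Rt.as_matrix().round(3))
E
```

```text
pad 412.5 96.5 21.691110610961914 [541.8 -42.3  65. ]
[[595.8, 197.6, 23.0], [585.7, -100.5, 23.0], [422.4, -96.0, 23.0], [432.5, 203.9, 23.0]] [509.1   51.25  23.  ]
tag edge [487.8 142.1  54. ]
tag edge [484.5  53.   54. ]
tag edge [479.8 -37.4  54. ]
hinge [443.9 147.5  31. ]
hinge [440.3  52.9  31. ]
hinge [436.7 -42.7  31. ]
[[ 1.    -0.028 -0.002]
 [-0.028 -1.     0.003]
 [-0.002 -0.003 -1.   ]]
```

Emit:
carry_out --moves '[[[0.0184,-0.02,0.032,0],[0.0184,-0.02,0.032,0],[0.0184,-0.02,0.032,0],[0.0184,-0.02,0.032,0],[0,0,0.02,0],[0,0,0,0],[0,0,0,0],[0,0,0,0]]]'

```text
clock: 3.35
eef_pos: [547.3, 135.6, 86.8]
tool_rot: [0.0, 1.0, -0.019, 0.001]
force: [0.4, 0.3, 0.8]
width: 0.2
grip_force: 0.0
```

Emit:
carry_out --moves '[[[0,-0.007,0.005,0],[0,0,0.01,0],[0,0,0,0],[0,0,0,0],[0,0,0,0]]]'

```text
clock: 3.85
eef_pos: [546.9, 143.5, 70.4]
tool_rot: [0.0, 1.0, -0.018, 0.0]
force: [0.1, 0.6, -0.2]
width: -0.0
grip_force: 0.0
```

```bash
python3 - <<'E'
from h import *
for i in range(2):
    cv2.imwrite(f'pics/s1{i}.png',eyes.snapshot('scene')[170:270,270:420,::-1].repeat(5,0).repeat(5,1)); s=monitor.observe(); print(s['eef_pos'],s['force'],s['clock'])
E
```

```text
[546.98973911 143.60365282  70.41151722] [0.41543463 0.46589027 0.32318116] 3.9
[547.00050331 143.58703359  70.44024769] [-0.49873103 -0.03508313  0.46206176] 3.95
```

View pics/s11.png

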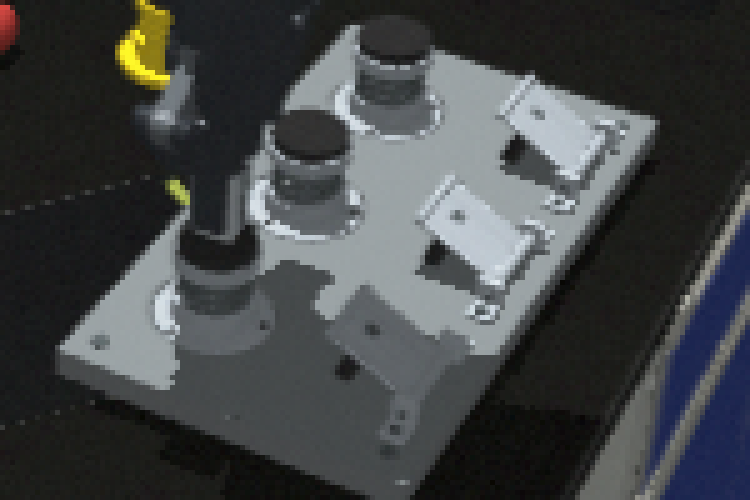

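The fingertips stand centred over the left pad, just above it at crop pixel (215,235). Now I press it.

Emit:
carry_out --moves '[[[0,0,0.004,0],[0,0,0.002,0],[0,0,0.0015,0],[0,0,0.0015,0],[0,0,0,0],[0,0,0,0],[0,0,0,0]]]'

```text
clock: 4.65
eef_pos: [546.9, 143.6, 61.7]
tool_rot: [0.0, 1.0, -0.018, 0.0]
force: [-1.5, -0.7, 5.7]
width: -0.1
grip_force: 2.7
```

5.7 N at 3.3 mm makes the left spring a stiff one. Next is the middle pad.

Emit:
carry_out --moves '[[[0,0,-0.002,0],[0,0,-0.004,0],[0,0,-0.01,0],[0,0,-0.01,0],[0,0.023,0,0],[0,0.023,0,0],[0,0.023,0,0],[0,0.023,0,0],[0,0,0,0],[0,0,0.01,0],[0,0,0.007,0],[0,0,0,0],[0,0,0,0],[0,0,0,0]]]'

```text
clock: 6.05
eef_pos: [543.6, 52.4, 70.3]
tool_rot: [-0.0, 1.0, -0.018, 0.0]
force: [-0.5, 0.2, 0.8]
width: -0.5
grip_force: 0.0
```

Emit:
carry_out --moves '[[[0,0.001,0.004,0],[0,0,0.002,0],[0,0,0.0015,0],[0,0,0.0015,0],[0,0,0,0],[0,0,0,0],[0,0,0,0]]]'

```text
clock: 6.75
eef_pos: [543.6, 50.7, 61.9]
tool_rot: [0.0, 1.0, -0.018, 0.0]
force: [0.2, -0.3, 5.8]
width: 0.0
grip_force: 3.0
```

The middle one is stiff too: 5.8 N at 3.1 mm. Next is the right pad.

Emit:
carry_out --moves '[[[0,0,-0.002,0],[0,0,-0.004,0],[0,0,-0.01,0],[0,0,-0.01,0],[0,0.023,0,0],[0,0.023,0,0],[0,0.023,0,0],[0,0.023,0,0],[0,0,0,0],[0,0,0.01,0],[0,0,0.007,0],[0,0,0,0],[0,0,0,0],[0,0,0,0]]]'

```text
clock: 8.15
eef_pos: [540.3, -40.5, 70.3]
tool_rot: [-0.0, 1.0, -0.018, 0.0]
force: [0.5, -0.6, -1.1]
width: -0.0
grip_force: 0.0
```

Emit:
carry_out --moves '[[[0,0,0.004,0],[0,0,0.002,0],[0,0,0.0015,0],[0,0,0.0015,0],[0,0,0,0],[0,0,0,0],[0,0,0,0]]]'

```text
clock: 8.85
eef_pos: [540.2, -41.1, 61.5]
tool_rot: [-0.0, 1.0, -0.018, 0.0]
force: [-0.9, 0.6, 2.4]
width: 0.0
grip_force: 1.2
```

2.4 N at 3.5 mm, so the right mount is the softest. I lift off and move over the right tag.

Emit:
carry_out --moves '[[[0,0,-0.002,0],[0,0,-0.004,0],[0,0,-0.01,0],[0,0,-0.01,0],[-0.024,0,0,0],[-0.024,0,0,0],[-0.024,0,0,0],[0,0,0,0],[0,0,0,0],[0,0,0,0]]]'

```text
clock: 9.85
eef_pos: [469.8, -38.6, 87.9]
tool_rot: [-0.0, 1.0, -0.018, 0.001]
force: [-0.6, 0.2, 0.1]
width: -0.2
grip_force: 0.0
```

```bash
python3 - <<'E'
from h import *
cv2.imwrite('pics/s2.png',eyes.snapshot('scene')[150:270,270:420,::-1].repeat(5,0).repeat(5,1)); s=monitor.observe(); print(s['eef_pos'],s['force'],s['clock'])
E
```

```text
[469.70886951 -38.60205407  87.71647173] [-0.76682089  0.85864573 -0.28954092] 9.9
```

View pics/s2.png

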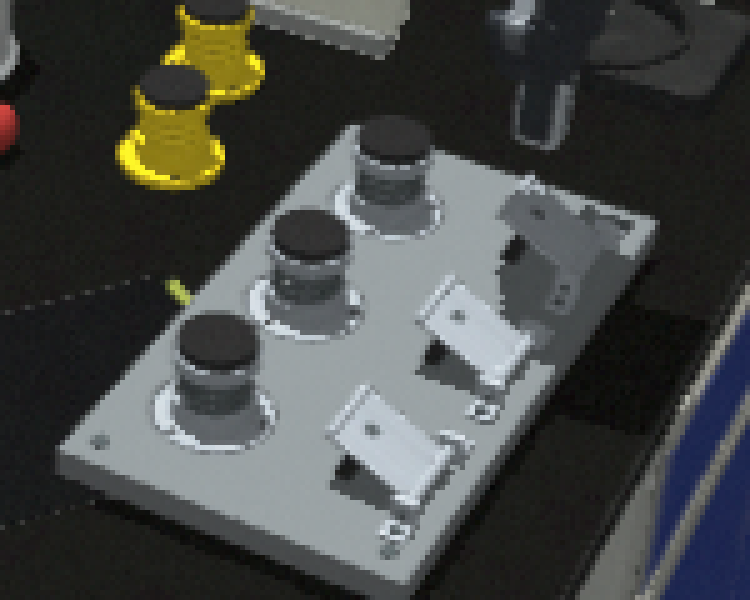

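All three mounts are seated, and the fingertips are over the right tag at crop pixel (540,140). Now I press down.

Emit:
carry_out --moves '[[[0,0,0.02,0],[0,0,0.01,0],[0,0,0.005,0],[0,0,0.005,0],[0,0,0.005,0],[0,0,0.004,0],[0,0,0.003,0],[0,0,0.002,0],[0,0,0,0],[0,0,0,0]]]'

```text
clock: 10.9
eef_pos: [468.0, -38.6, 33.3]
tool_rot: [0.0, 1.0, -0.018, -0.0]
force: [-0.9, -0.7, -0.2]
width: -0.2
grip_force: 0.0
```

Emit:
carry_out --moves '[[[0,0,0.001,0],[0,0,0.001,0],[0,0,0,0],[0,0,0,0]]]'

```text
clock: 11.3
eef_pos: [468.2, -38.7, 31.7]
tool_rot: [0.0, 1.0, -0.018, 0.0]
force: [-1.3, -0.4, 5.4]
width: 0.1
grip_force: 2.6
```

Emit:
carry_out --moves '[[[0,0,-0.002,0],[0,0,-0.005,0],[0,0,-0.02,0],[0,0,-0.04,0],[0,0,-0.045,0],[0,0,-0.045,0],[0,0,0,0],[0,0,0,0],[0,0,0,0]]]'

```text
clock: 12.2
eef_pos: [467.3, -38.7, 187.7]
tool_rot: [0.0, 1.0, -0.018, -0.001]
force: [-0.0, -0.5, 0.2]
width: -0.1
grip_force: 0.0
```

```bash
python3 - <<'E'
from h import *
cv2.imwrite('pics/s3.png',eyes.snapshot('scene')[150:270,270:420,::-1].repeat(5,0).repeat(5,1)); s=monitor.observe(); print(s['eef_pos'],s['force'],s['clock'])
E
```

```text
[467.1262408  -38.62488974 187.30407925] [0.0071853  0.22156092 0.76218797] 12.25
```

View pics/s3.png

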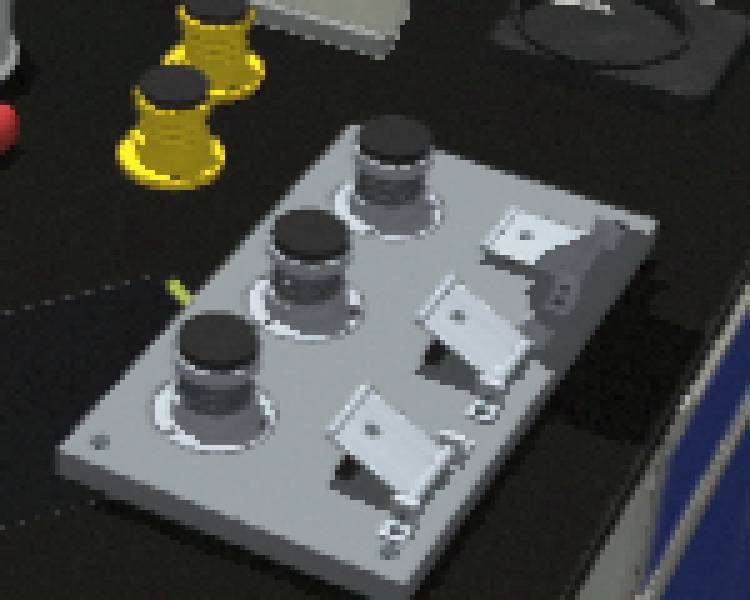

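The right tag lies flat at crop pixel (530,235). The other two tags are up, the mounts are seated and the arm is clear.

```bash
python3 -c "
from plant import job; print(job.job_done())"
```

```text
the job is handed in; nothing more can be done
None
```

I pressed the pads left to right and the right mount was softest (2.4 N at 3.5 mm; the others about 5.7 N at just over 3 mm), so I pushed its tag flat, left the other two up and handed the job in at about 12 s.

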